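# Prop the guard cover of a bench calibrator and turn its trim knob

### The arm

A 6-joint arm with a two-finger parallel gripper is mounted at the origin on the work surface. World frame = base frame: x ahead of the robot, y to its left, z up, the work surface at z = 0. Lengths are in m, angles in rad, forces in N, time in s.
With the tool pointing down it reaches from about 0.3 to 0.875 m from the base axis. Payload 6.4 kg.
Tool frame: the origin (TCP) lies on the centre line of the jaws, within the pads' length; the fingertips stand 25 mm ahead of it and the grasp point (between the pads) lies 6 mm ahead of it; z points along the fingers, y is the line along which they close (so a half turn about z gives the same grasp; the last joint's range is limited). The gripper opens to 85 mm and grips with 20 to 120 N. Pads are 22 mm wide; open, the fingers measure 114 mm over their backs; the gripper's body (76 mm by 85 mm) begins 54 mm behind the grasp point. The pads swing forward as they close: fully open they stand 13 mm farther back than shut.
Start: joints at [1.046, 0.181, 1.607, -0, 1.354, -0.206], TCP at [0.18, 0.546, 0.256] pointing down, gripper open.
Joint ranges: [-2.99, 2.99], [-0.89, 2.07], [0.3, 2.58], [-1.14, 4.28], [0, 2.63], [-3.12, 3.12]. Speed limits (rad/s): [2.57, 2.57, 3.01, 3.14, 3.14, 3.14].

### API

Orientations are given as a unit quaternion [w, x, y, z].
In Python, from bench import get_obs, camera, hand_in, spot_in gives the robot as it stands.
- The arm moves only by the shell command python3 -m jog 'ROWS'. ROWS is JSON, one flat list of numbers, 7 for each row, row after row: the shift along the tool's x, y, z in m, then the turn, a rotation vector about the tool's x, y, z in rad, then the closure, from 0 (fully open) to 1 (shut). A call has 1 to 20 rows; each row is the pose to reach, as a shift and turn from the pose commanded when the call began, along the tool's axes at that moment; what a row does not reach only later rows make up. A row lasts 1/8 s, in which the tool goes at most 62.5 mm and 10.7 degrees, less where a joint would pass 70% of its speed; a pose out of reach is approached as far as the arm can. A call with a gripper value outside its range is refused whole. The fingers move at their own pace and stop on an object; the grip force is fixed at half the most. Time passes only in rows, so rows that repeat a pose let the fingers close. It gives the time, the measured TCP pose, the force, the opening and the grip force at its end, in the units of the state.
- get_obs(): the state, without advancing time (a new reading comes with each control period).
- camera(name): name is "side" or "top" or "wrist"; returns a dict with "frame" (420x560x3 uint8, red, green, blue), "mtx" (3x3 intrinsics, pixels), "extrinsics" (4x4, takes a point from camera to world coordinates). Camera axes: x right, y up, looking along -z (the intrinsics and any distortion apply to the point x, -y, -z); pixel columns grow to the right and rows downward; lengths in m; the calibration is good to about 2 mm. A picture is of the moment at which its call begins. There is no depth.
- hand_in(): hands the job in; it is judged then, once.
Trained networks look in a picture, given as the dict that the camera call returned (one of the last four; its "shot" number tells which), for a name from the list of things; names that differ only in an ending like _2 or _b are one class to them, and where a whole thing is asked for, a point or a joint stands for the part that bears it (a point fixed in the world has none). Each returns a list of dicts, best first, with "confidence" (0 to 1); they miss things now and then, are a little off and sometimes report something else, mostly with a low value. They report only what shows in the picture. A call takes as long as a camera call. They do not tell look-alikes from the thing itself.
- spot_in(picture, name): "xyz" ([x, y, z] in m, in world coordinates, good to about 4 mm: the middle of the surface that is visible of it).
The state is a dict: "time_s": time; "q": joint angles; "dq": joint speeds; "joint_efforts": joint torques, N m; "eef_pos": TCP position; "eef_rot": TCP orientation; "wrist_force": force on the tool from outside, world axes, zero at the start; "torque": the same for the moment, N m; "opening": opening from 0.0 (shut) to 1.0 (fully open); "grasp_force": force on a finger pad.
Only numpy, scipy, OpenCV 4.12 (cv2) and the standard library are available. Lean on these libraries where they do the work, as an engineer would, in place of code of your own. Each camera call takes 0.05 s, during which the arm holds its last target. There are 200 camera calls.

### The job

Take the metal prop from its wooden block, lift the calibrator's spring-loaded red-framed flip cover on the prop's side pin and stand the prop fully home in the yellow socket at the calibrator's side, so that the open cover rests on the pin by itself. Let go of the prop, then turn the blue trim knob beneath the cover clockwise as far as it goes, and leave the cover propped. Work gently with the cover and socket, and leave the other things on the bench alone.

Things in the scene. Friction and masses are not known exactly. Their poses are not given: they have to be found in the camera images.
- instrument: Grey fixed calibrator, box 220 (x) x 200 (y) x 110 (z) mm. Origin: centre of its underside; x to its rear, y left, z up. Top deck at z 110. Over it a level clear cover in a red frame: x -45 to 65, y -100 to 10, underside z 144, open below at front and sides. Two hinge posts (x 73, y -80 and -10). More than 30 N between prop and calibrator damages it.
- hinge (a point): Point on the cover's hinge axis at mid width (instrument frame x 65, y -45, z 146 mm), axes as the instrument's; the hinge axis is y. The cover plate reaches 110 mm from the axis, 55 mm to either side, and is 4 mm thick, centred on the axis.
- socket_nominal (a point): Nominal centre of the socket's mouth: instrument frame x 60, y -125, z 120 mm, axes as the instrument's. The yellow block, 50 x 50 x 40 mm (z 80 to 120), is clamped on a rail up to 8 mm either way along x from here: unmeasured, so see or feel for it. Slot 20 (x) x 18 (y) mm, 30 deep (floor z 90), opening upward, 1.5 mm chamfer.
- cover (a joint): Angle of the flip cover, rad: 0 closed (level), grows as its front edge rises and swings to the rear, stop at 1.9. Spring and weight shut it from any angle (closing moment about 0.08 to 0.1 N m). With the prop home it rests at about 1.25 to 1.75.
- prop: Aluminium prop: post 18 (x) x 14 (y) x 146 mm high, about 0.12 kg, with a dark side pin, 10 mm thick, axis 111 mm above the foot, reaching along +y to 45 mm from the post's centre line. Origin: centre of the foot, z up. Handle: top 30 mm. In the socket its x lies along the instrument's x, pin towards the cover; home, origin at instrument z 90. Held, its foot gives 2-6 mm under load.
- holder: Wooden parking block fixed to the bench, 70 x 60 x 45 mm, with a 35 mm deep slot, 21 x 17 mm, in which the prop stands, its foot 10 mm above the bench. Origin: centre of its underside; axes parallel to the prop's at the start.
- knob (a joint): Trim knob angle, rad: grows clockwise seen from above, starts between 0 and 0.4, end stop at 1.4. Stiff (0.08 N m), stays where left.
- knob_grip (a point): On the knob's vertical axis (instrument frame x -10, y -45), 18 mm above the deck, at grip height; turns with the knob. Knob: blue bar 34 mm long, 12 wide, 6 to 28 mm above the deck, on a black disc 28 mm across. At knob angle 0 the point's axes match the instrument's; the bar's long axis lies 0.7 rad counter-clockwise (from above) of the point's x.
- pliers: Bystander: red-handled pliers lying flat, about 140 x 50 x 14 mm; origin under the pivot.
- cutters: Bystander: black-handled cutters lying flat, about 140 x 50 x 14 mm; origin under the pivot.
- driver: Bystander: orange-handled screwdriver lying flat, along its x axis.
- case: Bystander: red component case, 110 x 75 x 25 mm; origin at the centre of its underside.
- jar: Bystander: small lidded jar, 50 mm across, 60 mm high; origin at the centre of its underside.
- tape: Bystander: yellow tape roll lying flat, 80 mm across, 18 mm high; origin at the centre of its underside.
- meter: Bystander: yellow hand meter lying on its back, 130 x 70 x 33 mm; origin at the centre of its underside.
There are look-alikes about, which are no part of the job. There is more than one size of the prop; the one meant has the size given above.

How it is judged:
By the outcome, as a careful person would: the job done as asked, in the order asked, and still so for the second after the job is handed in, with the robot touching nothing.
It also fails if it takes over 72 s, if anything falls off the work surface, if the arm or the gripper's body presses on something with over 40 N, if the wrist force passes 120 N, or if a joint passes its speed limit or range.

## Working session

There is one attempt and no reset: what is moved stays moved. The work goes in short steps, Python scripts to look and compute and a shell command to move; the robot and the scene stay as the last step left them, time stands still between calls to the robot, and variables do not carry over. Pictures are saved under pics/ and viewed, at most 12 in all, crops included, and the job is handed in when it is done.

```bash
ls; mkdir -p pics; python3 - <<'E'
from bench import *
import cv2,numpy as np
o=get_obs();print({k:np.round(v,3) for k,v in o.items()})
fs=[]
for n in ["top","side"]:
    c=camera(n);cv2.imwrite(f"pics/{n}0.png",c["frame"][...,::-1])
    print(n,np.round(c["mtx"],1).tolist(),np.round(c["extrinsics"],3).tolist())
    for k in ["prop","holder","instrument","knob","cover","jar","case","tape","meter","pliers","cutters","driver"]:
        print(k,[(np.round(d["xyz"],3).tolist(),round(d["confidence"],2)) for d in spot_in(c,k)])
E
```

```text
pics
{'time_s': np.float64(0.0), 'q': array([ 1.046,  0.182,  1.608, -0.   ,  1.354, -0.206]), 'dq': array([ 0.001,  0.   ,  0.001, -0.001,  0.002, -0.   ]), 'joint_efforts': array([-1.0000e-03, -4.4487e+01, -3.5134e+01, -0.0000e+00,  9.0000e-03,
       -0.0000e+00]), 'eef_pos': array([0.18 , 0.546, 0.255]), 'eef_rot': array([-0.   ,  0.159,  0.987, -0.001]), 'wrist_force': array([-0.591,  0.204,  0.869]), 'torque': array([ 0.059,  0.04 , -0.035]), 'grasp_force': np.float64(0.0), 'opening': np.float64(0.994)}
top [[398.0, 0.0, 280.4], [0.0, 398.0, 208.2], [0.0, 0.0, 1.0]] [[-0.025, 0.999, -0.045, 0.432], [-1.0, -0.025, 0.003, -0.004], [0.002, 0.045, 0.999, 1.178], [0.0, 0.0, 0.0, 1.0]]
prop [([0.511, -0.16, 0.16], 0.75), ([0.53, -0.332, 0.128], 0.74), ([0.26, -0.42, 0.159], 0.67)]
holder [([0.525, -0.325, 0.045], 0.83)]
instrument [([0.515, 0.438, 0.028], 0.59), ([0.595, 0.033, 0.108], 0.58)]
knob []
cover [([0.614, -0.004, 0.141], 0.59)]
jar [([0.701, -0.217, 0.057], 0.64)]
case [([0.384, 0.351, 0.027], 0.84)]
tape [([0.404, -0.455, 0.022], 0.71)]
meter [([0.516, 0.438, 0.029], 0.77
[... 220 characters left out ...]
68, 0.448, -0.58, -0.197], [-0.733, 0.399, -0.551, -0.685], [-0.015, 0.8, 0.6, 0.843], [0.0, 0.0, 0.0, 1.0]]
prop [([0.249, -0.438, 0.144], 0.86), ([0.502, -0.176, 0.123], 0.76), ([0.528, -0.336, 0.117], 0.75), ([0.501, 0.423, 0.03], 0.51)]
holder [([0.511, -0.346, 0.04], 0.77)]
instrument [([0.551, -0.005, 0.108], 0.58), ([0.61, -0.005, 0.146], 0.33), ([0.681, -0.388, 0.017], 0.19)]
knob []
cover [([0.609, -0.005, 0.149], 0.95)]
jar [([0.688, -0.226, 0.039], 0.57)]
case [([0.378, 0.343, 0.027], 0.81)]
tape [([0.399, -0.462, 0.018], 0.94)]
meter [([0.505, 0.426, 0.033], 0.93)]
pliers [([0.678, -0.389, 0.019], 0.74)]
cutters [([0.604, 0.31, 0.01], 0.63)]
driver [([0.68, -0.387, 0.019], 0.86)]
```

```bash
python3 - <<'E'
import cv2
a=cv2.imread("pics/top0.png");cv2.imwrite("pics/top0b.png",cv2.resize(a,(800,600),interpolation=cv2.INTER_CUBIC))
a=cv2.imread("pics/side0.png");cv2.imwrite("pics/side0b.png",cv2.resize(a,(800,600),interpolation=cv2.INTER_CUBIC))
E
```

```text
(no output)
```

View pics/top0b.png

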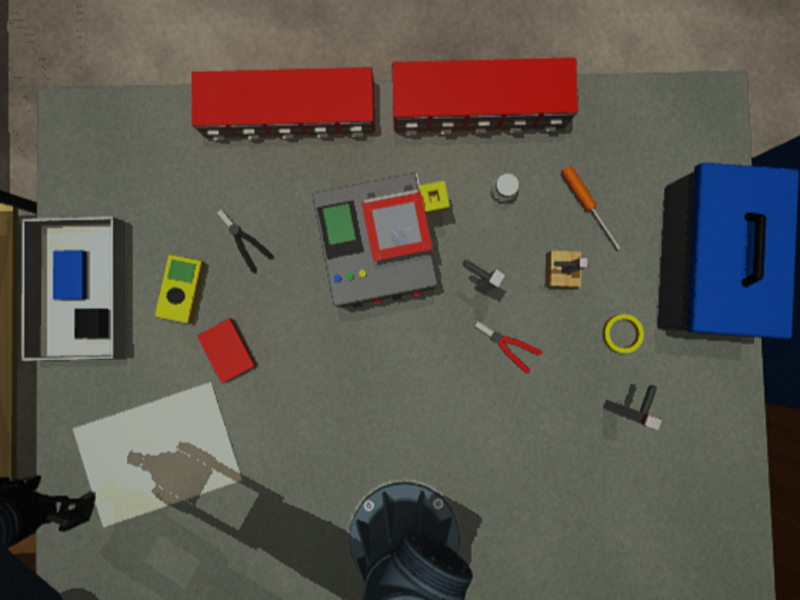

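View pics/side0b.png

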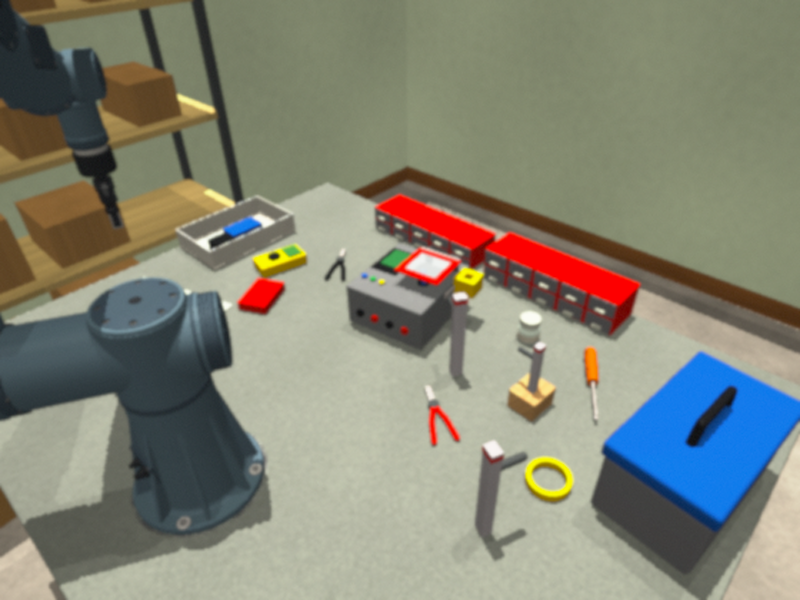

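Top view: the calibrator is at (378,240), with its red cover at (398,225) and the yellow socket at (435,195). There are three prop candidates:
- (495,280): standing on the bench.
- (575,265): in the wooden block.
- (645,420): standing on the bench, bigger.

The one in the wooden block fits the description. I'll confirm it in a crop and measure its outlines.

```bash
cat > h.py <<'E'
import cv2,numpy as np
from bench import *
def unproj(c,uv,z):
    uv=np.atleast_2d(uv).astype(float);K=c["mtx"];E=c["extrinsics"]
    d=np.c_[(uv[:,0]-K[0,2])/K[0,0],-(uv[:,1]-K[1,2])/K[1,1],-np.ones(len(uv))]@E[:3,:3].T
    o=E[:3,3];return o+d*((z-o[2])/d[:,2])[:,None]
def proj(c,P):
    E=c["extrinsics"];p=(np.atleast_2d(P)-E[:3,3])@E[:3,:3];K=c["mtx"]
    return np.c_[K[0,0]*p[:,0]/-p[:,2]+K[0,2],K[1,1]*p[:,1]/p[:,2]+K[1,2]]
def blobs(c,lo,hi,box,amin=60):
    """hsv mask within pixel box (x0,y0,x1,y1)"""
    h=cv2.cvtColor(c["frame"],cv2.COLOR_RGB2HSV);m=cv2.inRange(h,lo,hi)
    if lo[0]==0 and hi[0]<=10: m|=cv2.inRange(h,(170,lo[1],lo[2]),(180,hi[1],hi[2]))
    k=np.zeros_like(m);x0,y0,x1,y1=[int(max(0,v)) for v in box];k[y0:y1,x0:x1]=255;m&=k
    cs,_=cv2.findContours(m,cv2.RETR_EXTERNAL,cv2.CHAIN_APPROX_NONE)
    return sorted([q for q in cs if cv2.contourArea(q)>amin],key=cv2.contourArea,reverse=True)
E
python3 - <<'E'
from h import *
t=camera("top");s=camera("side")
f=lambda a:np.round(a,4).tolist()
def rect(c,lo,hi,box,z,n):
    for q in blobs(c,lo,hi,box)[:1]:
        b=cv2.approxPolyDP(cv2.convexHull(q),5,True)[:,0];w=unproj(c,b,z)
        r=cv2.minAreaRect((unproj(c,q[:,0],z)[:,:2]*1000).astype(np.float32))
        print(n,b.tolist(),f(w[:,:2]),np.round(np.array(r[0]),1),np.round(r[1],1),round(r[2],1))
rect(t,(0,150,100),(8,255,255),(250,125,310,190),.148,"cover top")
rect(s,(0,150,100),(8,255,255),(270,165,328,205),.148,"cover side")
rect(t,(22,120,120),(35,255,255),(285,120,325,155),.120,"sock top")
rect(t,(8,70,90),(22,255,255),(375,170,412,206),.045,"block top")
A=cv2.resize(t["frame"][165:215,365:425],(480,400),interpolation=cv2.INTER_CUBIC)
B=cv2.resize(s["frame"][230:300,340:400],(320,400)[::1],interpolation=cv2.INTER_CUBIC)
cv2.imwrite("pics/crop1.png",np.hstack([A,B])[...,::-1])
E
```

```text
cover top [[293, 134], [302, 173], [261, 181], [253, 142]] [[0.6725, -0.0439], [0.5695, -0.0646], [0.5513, 0.0425], [0.654, 0.061]] [610.3  -2.4] [108.  109.9] 10.0
cover side [[276, 189], [292, 174], [321, 183], [306, 199]] [[0.5491, 0.042], [0.6503, 0.064], [0.671, -0.0428], [0.57, -0.0643]] [608.9  -1.6] [111.9 114.4] 10.2
sock top [[311, 127], [314, 143], [298, 147], [293, 130]] [[0.6968, -0.0938], [0.6532, -0.1006], [0.6435, -0.0575], [0.6898, -0.0453]] [670.5 -73. ] [49.9 50.1] 10.0
block top [[406, 189], [405, 200], [385, 199], [388, 187]] [[0.5299, -0.3665], [0.4985, -0.3624], [0.5028, -0.3054], [0.5369, -0.3153]] [ 516.  -336.3] [61.6 35.8] 82.2
```

View pics/crop1.png

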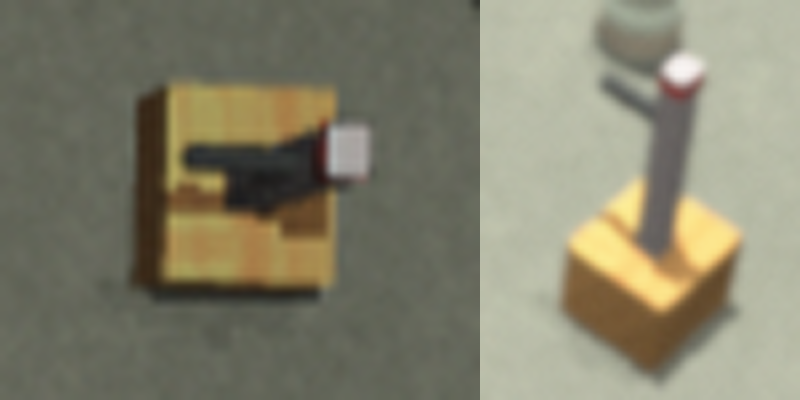

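The crop shows a slim prop standing in the wooden block: its white head is at crop (348,150) and its dark pin tip at (190,155). It's the only one in a wooden block, and its head height and size look right. I'll check the pose and size numerically, and print the rows for the approach.

```bash
cat >> h.py <<'E'
from scipy.spatial.transform import Rotation as R
YAW=0.177;O=np.array([.592,.0405,0]);Rz=lambda a:R.from_euler('z',a).as_matrix()
def I2W(p): return O+Rz(YAW)@(np.array(p)/1000.)
def W2I(p): return Rz(YAW).T@(np.array(p)-O)*1000
def toolR(a): return Rz(a)@np.diag([1.,-1,-1])   # tool y along world angle a-90deg, x along a
def cur():
    o=get_obs();q=o["eef_rot"];return np.array(o["eef_pos"]),R.from_quat([q[1],q[2],q[3],q[0]]).as_matrix()
def row(P,a,P0=None,R0=None):
    if P0 is None:P0,R0=cur()
    return np.round(np.r_[R0.T@(np.array(P)-P0),R.from_matrix(R0.T@toolR(a)).as_rotvec()],4).tolist()
E
python3 - <<'E'
from h import *
t=camera("top");s=camera("side")
c=lambda uv:np.array([365,165])+(np.array(uv)+.5)/8-.5
print("block",unproj(t,c([[165,85],[335,88],[330,285],[160,285]]),.045)[:,:2].round(4).tolist())
print("head",unproj(t,c([[348,150],[328,124],[371,124],[368,178],[328,178]]),.156)[:,:2].round(4).tolist())
print("pin tip",unproj(t,c([[187,156]]),.124)[:,:2].round(4))
cs=lambda uv:np.array([340,230])+np.array(uv)*[60/320,70/400]
print("side head, pin tip",unproj(s,cs([[203,70]]),.156).round(4),unproj(s,cs([[128,85]]),.124).round(4))
P,r=cur();print("tool x",r[:,0],"yaw",np.arctan2(r[1,0],r[0,0]))
E
```

```text
block [[0.571, -0.3085], [0.5684, -0.3693], [0.4979, -0.3647], [0.4994, -0.3041]]
head [[0.5349, -0.3368], [0.5435, -0.3307], [0.5432, -0.3446], [0.5257, -0.3429], [0.526, -0.33]]
pin tip [[ 0.5375 -0.2937]]
side head, pin tip [[ 0.5359 -0.3374  0.156 ]] [[ 0.5354 -0.2987  0.124 ]]
tool x [-9.49604043e-01  3.13452008e-01  3.16548446e-05] yaw 2.8227665838708007
```

```bash
python3 - <<'E'
from h import *
print(row([.5352,-.337,.26],1.526), row([.5352,-.337,.148],1.526))
print(row([.35,.2,.32],2.2))
E
```

```text
[-0.6139, -0.7273, -0.0037, -0.0001, -0.0, 1.2968] [-0.6139, -0.7273, 0.1083, -0.0001, -0.0, 1.2968]
[-0.2697, -0.2754, -0.0637, -0.0, -0.0, 0.6228]
```

```bash
python3 -m jog '[-0.27,-0.275,-0.064,0,0,0.62,0, -0.27,-0.275,-0.064,0,0,0.62,0, -0.27,-0.275,-0.064,0,0,0.62,0, -0.27,-0.275,-0.064,0,0,0.62,0, -0.27,-0.275,-0.064,0,0,0.62,0, -0.614,-0.727,-0.064,0,0,1.297,0, -0.614,-0.727,-0.064,0,0,1.297,0, -0.614,-0.727,-0.064,0,0,1.297,0, -0.614,-0.727,-0.064,0,0,1.297,0, -0.614,-0.727,-0.064,0,0,1.297,0, -0.614,-0.727,-0.064,0,0,1.297,0, -0.614,-0.727,-0.064,0,0,1.297,0, -0.614,-0.727,-0.064,0,0,1.297,0, -0.614,-0.727,-0.064,0,0,1.297,0, -0.614,-0.727,-0.004,0,0,1.297,0, -0.614,-0.727,-0.004,0,0,1.297,0, -0.614,-0.727,-0.004,0,0,1.297,0, -0.614,-0.727,-0.004,0,0,1.297,0]'
python3 - <<'E'
from h import *
c=camera("wrist");cv2.imwrite("pics/w1.png",c["frame"][...,::-1])
print(c["mtx"].round(1).tolist(),c["extrinsics"].round(3).tolist())
print([(d["xyz"],d["confidence"]) for d in spot_in(c,"prop")])
print(proj(c,[[.5352,-.337,.156],[.5352,-.337,.045]]))
print(cur())
E
```

```text
time_s: 3.75
eef_pos: [0.5355, -0.3363, 0.2607]
eef_rot: [-0.0, 0.723, 0.691, 0.0]
wrist_force: [0.3, 0.1, 0.2]
opening: 1.0
grasp_force: 0.0
[[370.6, 0.0, 280.1], [0.0, 370.6, 210.6], [0.0, 0.0, 1.0]] [[0.999, 0.043, 0.015, 0.54], [-0.045, 0.948, 0.315, -0.255], [-0.001, -0.316, 0.949, 0.379], [0.0, 0.0, 0.0, 1.0]]
[([0.2631, -0.4197, 0.0342], 0.79), ([0.5356, -0.3298, 0.1254], 0.67)]
[[279.5880116  222.88569594]
 [279.86850715 181.22125201]]
(array([ 0.53583382, -0.3360252 ,  0.26186587]), array([[ 0.04393173,  0.9990333 ,  0.00157049],
       [ 0.99903381, -0.04392975, -0.00127321],
       [-0.00120299,  0.0016249 , -0.99999796]]))
```

View pics/w1.png

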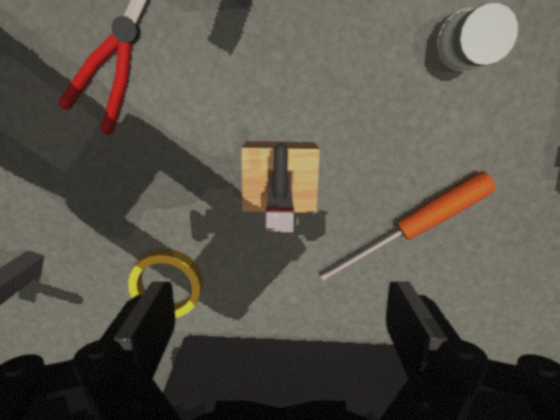

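The wrist picture shows the prop head at (281,220), against (280,223) predicted, with the pin pointing up the image. The pose is good to about 1 mm, so I'll grasp and lift.

```bash
python3 -m jog '[0,0,0.06,0,0,0,0, 0,0,0.1125,0,0,0,0, 0,0,0.1125,0,0,0,0.3, 0,0,0.1125,0,0,0,0.6, 0,0,0.1125,0,0,0,1, 0,0,0.1125,0,0,0,1, 0,0,0.1125,0,0,0,1, 0,0,0.1125,0,0,0,1, 0,0,0.1125,0,0,0,1, 0,0,0.1125,0,0,0,1]'; python3 -m jog '[0,0,-0.02,0,0,0,1, 0,0,-0.05,0,0,0,1, 0,0,-0.1,0,0,0,1, 0,0,-0.15,0,0,0,1, 0,0,-0.18,0,0,0,1, 0,0,-0.18,0,0,0,1, 0,0,-0.18,0,0,0,1]'
python3 - <<'E'
from h import *
c=camera("wrist");cv2.imwrite("pics/w2.png",c["frame"][...,::-1])
print(get_obs()["wrist_force"],cur())
E
```

```text
time_s: 5.1
eef_pos: [0.5362, -0.3379, 0.1508]
eef_rot: [0.002, 0.723, 0.691, -0.0]
wrist_force: [-1.4, 0.7, 8.4]
opening: 0.2
grasp_force: 58.5
time_s: 5.98
eef_pos: [0.535, -0.3364, 0.3271]
eef_rot: [-0.001, 0.723, 0.691, 0.0]
wrist_force: [-0.5, -0.4, -1.7]
opening: 0.199
grasp_force: 58.7
[-0.43981806  0.13922877 -1.28805421] (array([ 0.53481539, -0.33622602,  0.32620984]), array([[ 0.04502356,  0.99898402, -0.00195304],
       [ 0.99898442, -0.04502001,  0.00182545],
       [ 0.00173567, -0.00203324, -0.99999643]]))
```

View pics/w2.png

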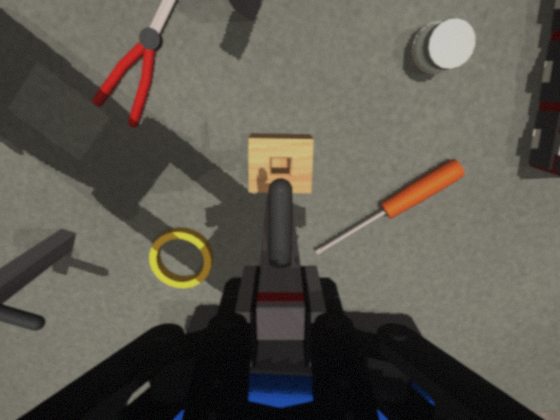

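The prop is firmly held: pin tip at (280,179), head edge at (280,300). Next I'll work out how it sits in the hand, and get rows for a view of the socket.

```bash
python3 - <<'E'
from h import *
from scipy.optimize import least_squares
c=camera("wrist");P,r=cur();P=np.array([.535,-.3362,.3265]);r=toolR(1.526)
def w(e,d,p): # prop point p(mm) -> world ; tool x=prop y, tool y=prop x
    return P+r@np.array([e+p[1],p[0],d-p[2]])/1
def res(v):
    e,d=v
    a=proj(c,w(e,d,[0,.045,.113]))[0];b=proj(c,w(e,d,[0,.007,.146]))[0]
    return [a[1]-179,b[1]-299]
s=least_squares(res,[0,.139]);print(s.x,s.cost)
b=[I2W([-10,-175,0])+[0,0,.30],I2W([-10,-175,0])+[0,0,.155]]
for q in b:print(row(q,YAW+np.pi/2))
E
```

```text
[-0.00018789  0.14888218] 1.0097419586828951e-26
[0.2059, 0.069, 0.0261, -0.0022, -0.0024, -0.222]
[0.2056, 0.0694, 0.1711, -0.0022, -0.0024, -0.222]
```

```bash
python3 -m jog '[0.06,0.02,0.01,0,0,-0.07,1, 0.12,0.04,0.02,0,0,-0.14,1, 0.18,0.06,0.026,0,0,-0.222,1, 0.206,0.069,0.026,0,0,-0.222,1, 0.206,0.069,0.026,0,0,-0.222,1, 0.206,0.069,0.026,0,0,-0.222,1]'
python3 - <<'E'
from h import *
c=camera("wrist");cv2.imwrite("pics/w3.png",c["frame"][...,::-1])
s=camera("side");x,y=proj(s,I2W([-10,-175,200]))[0];x=int(x);y=int(y);print(x,y)
A=cv2.resize(s["frame"][y-75:y+75,x-70:x+30],(400,600),interpolation=cv2.INTER_CUBIC)
B=cv2.resize(c["frame"][:300,210:410],(400,600),interpolation=cv2.INTER_CUBIC)
cv2.imwrite("pics/s3.png",np.hstack([A,B])[...,::-1])
P,r=cur();print(P,W2I(P),r[:,0])
for p in([60,-125,120],[35,-100,120],[85,-100,120],[85,-150,120],[35,-150,120],[-45,-100,148]):print(p,proj(c,I2W(p))[0].round(1))
for d in(.135,.14,.145,.15):
  f=lambda cc,p:proj(cc,P+r@np.array([p[1],p[0],d-p[2]]))[0].round(1).tolist()
  print(d,"wr tip",f(c,[0,.045,.113]),"head",f(c,[0,.007,.146]),"side foot",f(s,[-.009,-.007,0]),f(s,[0,.045,.113]))
E
```

```text
time_s: 6.82
eef_pos: [0.6131, -0.1344, 0.3006]
eef_rot: [-0.001, 0.642, 0.767, -0.001]
wrist_force: [0.4, -0.4, -0.3]
opening: 0.201
grasp_force: 58.7
333 187
[ 0.61314063 -0.13522885  0.30121268] [ -10.13151741 -176.70570809  301.21268105] [-1.74571070e-01  9.84644549e-01  2.32900615e-04]
[60, -125, 120] [368.8 128.5]
[35, -100, 120] [338.7  95.4]
[85, -100, 120] [403.7  95.4]
[85, -150, 120] [397.3 159.8]
[35, -150, 120] [335.7 159.8]
[-45, -100, 148] [230.1  96.3]
0.135 wr tip [279.1, 188.9] head [278.7, 323.3] side foot [334.4, 199.1] [322.1, 159.8]
0.14 wr tip [279.2, 185.7] head [278.7, 314.7] side foot [334.3, 200.5] [322.0, 161.4]
0.145 wr tip [279.2, 182.7] head [278.8, 306.7] side foot [334.1, 201.9] [321.9, 162.9]
0.15 wr tip [279.3, 179.8] head [278.9, 299.2] side foot [334.0, 203.2] [321.9, 164.4]
```

View pics/s3.png

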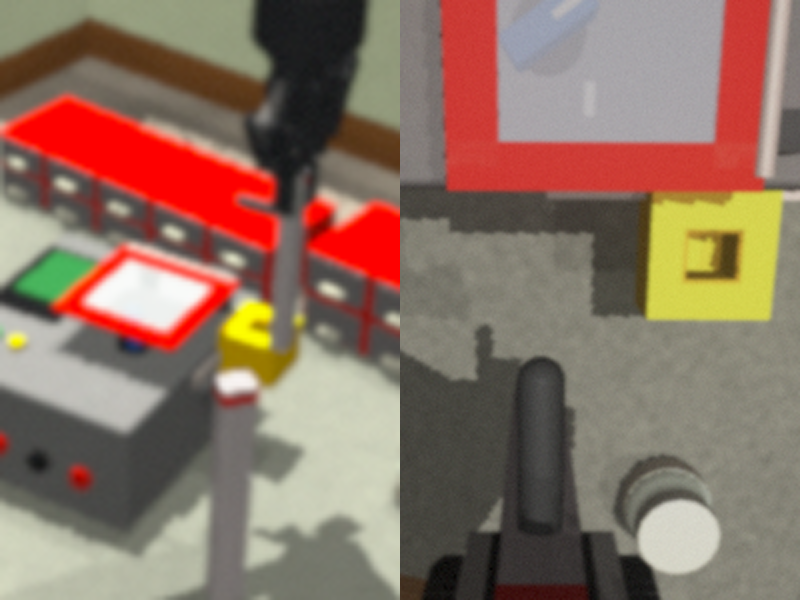

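The side crop shows the foot at (283,350) and the pin tip at (240,200), so the prop's foot is about 140 mm below the TCP. The wrist crop shows the slot's centre at (712,256), which puts the socket at about x 57.5. The prop and slot agree for a TCP target of (57.5, -126). I'll bring the pin under the cover now.

```bash
python3 -m jog '[0,-0.02,0.05,0,0,0,1, 0,-0.02,0.1,0,0,0,1, 0,-0.02,0.144,0,0,0,1, 0,-0.02,0.144,0,0,0,1, 0.02,-0.02,0.144,0,0,0,1, 0.035,-0.02,0.144,0,0,0,1, 0.05,-0.02,0.144,0,0,0,1, 0.05,-0.02,0.144,0,0,0,1, 0.05,-0.02,0.144,0,0,0,1]'
python3 - <<'E'
from h import *
v=[]
for i in range(4): camera("top") if i<3 else None; v.append(W2I(cur()[0]))
print(np.mean(v,0),get_obs()["wrist_force"])
s=camera("side");x,y=proj(s,I2W([-30,-100,140]))[0].astype(int)
cv2.imwrite("pics/s4.png",cv2.resize(s["frame"][y-60:y+60,x-75:x+75],(750,600),interpolation=cv2.INTER_CUBIC)[...,::-1])
E
```

```text
time_s: 8.05
eef_pos: [0.5854, -0.0883, 0.1583]
eef_rot: [0.0, 0.642, 0.767, 0.0]
wrist_force: [0.5, -0.2, -0.7]
opening: 0.195
grasp_force: 59.0
[ -29.38225008 -126.04179904  157.92291325] [-0.2559147  -0.47378297 -1.44426169]
```

View pics/s4.png

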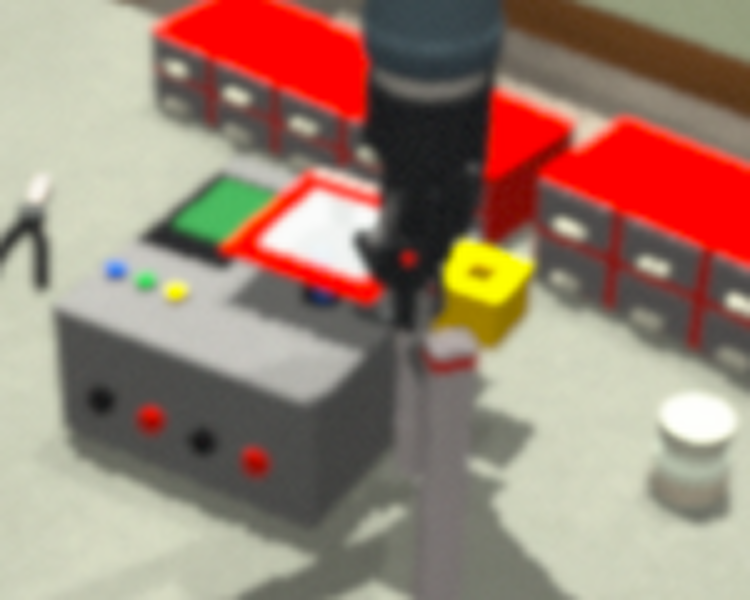

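The prop stands by the socket with its pin under the level cover (frame corner at about (370,295)), and there's no contact force. I'll lift along an arc to hover above the slot.

```bash
python3 -m jog '[0,0,-0.01,0,0,0,1, 0,0,-0.022,0,0,0,1, 0,0.001,-0.035,0,0,0,1, 0,0.005,-0.047,0,0,0,1, 0,0.009,-0.058,0,0,0,1, 0,0.015,-0.0695,0,0,0,1, 0,0.022,-0.079,0,0,0,1, 0,0.0305,-0.09,0,0,0,1, 0,0.038,-0.1,0,0,0,1, 0,0.044,-0.105,0,0,0,1, 0,0.05,-0.11,0,0,0,1, 0,0.06,-0.113,0,0,0,1, 0,0.07,-0.116,0,0,0,1, 0,0.079,-0.117,0,0,0,1, 0,0.087,-0.117,0,0,0,1, 0,0.087,-0.117,0,0,0,1]'
python3 - <<'E'
from h import *
v=[]
for i in range(5): c=camera("wrist") if i<4 else camera("side"); v.append(W2I(cur()[0])); w=c if i==3 else (w if i>3 else None)
print(np.mean(v,0),get_obs()["wrist_force"])
s=c;x,y=proj(s,I2W([58,-125,180]))[0].astype(int)
A=cv2.resize(s["frame"][y-60:y+60,x-40:x+40],(400,600),interpolation=cv2.INTER_CUBIC)
B=cv2.resize(w["frame"],(400,300));B=np.vstack([B,np.zeros_like(B)])
cv2.imwrite("pics/s5.png",np.hstack([A,B])[...,::-1])
E
```

```text
time_s: 10.25
eef_pos: [0.6712, -0.0729, 0.2745]
eef_rot: [-0.0, 0.642, 0.767, -0.0]
wrist_force: [-1.3, -1.3, -1.1]
opening: 0.199
grasp_force: 59.0
[  57.35169663 -125.57830804  274.49210486] [-0.48922234 -0.87671623 -1.61930381]
```

View pics/s5.png

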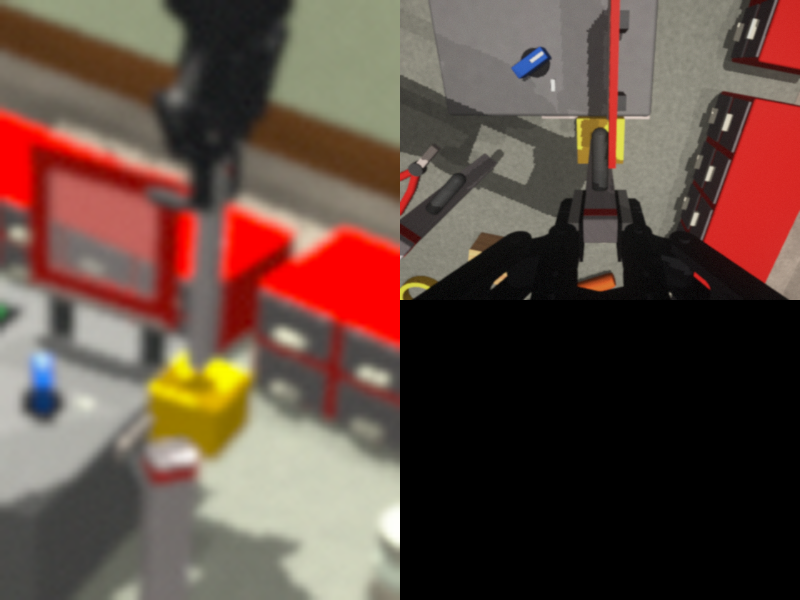

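Side view: the open cover rests on the pin, and the foot at (205,370) hovers over the yellow socket. I'll lower it in stages.

```bash
python3 -m jog '[0,0,0.008,0,0,0,1, 0,0,0.014,0,0,0,1, 0,0,0.018,0,0,0,1, 0,0,0.021,0,0,0,1, 0,0,0.021,0,0,0,1]'
```

```text
time_s: 11.12
eef_pos: [0.6707, -0.073, 0.2533]
eef_rot: [-0.0, 0.642, 0.767, -0.0]
wrist_force: [-0.5, -0.7, -2.2]
opening: 0.201
grasp_force: 59.0
```

```bash
python3 -m jog '[0,0,0.004,0,0,0,1, 0,0,0.008,0,0,0,1, 0,0,0.012,0,0,0,1, 0,0,0.016,0,0,0,1, 0,0,0.019,0,0,0,1, 0,0,0.019,0,0,0,1]'
```

```text
time_s: 11.88
eef_pos: [0.6707, -0.073, 0.2342]
eef_rot: [-0.0, 0.642, 0.767, -0.0]
wrist_force: [1.0, 0.1, -2.9]
opening: 0.202
grasp_force: 58.9
```

```bash
python3 -m jog '[0,0,0.001,0,0,0,1, 0,0,0.002,0,0,0,1, 0,0,0.003,0,0,0,1, 0,0,0.003,0,0,0,1]'; python3 -m jog '[0,0,0.001,0,0,0,1, 0,0,0.002,0,0,0,1, 0,0,0.002,0,0,0,1]'
```

```text
time_s: 12.38
eef_pos: [0.6707, -0.0731, 0.2317]
eef_rot: [-0.0, 0.642, 0.767, -0.0]
wrist_force: [-0.7, -0.1, -0.7]
opening: 0.202
grasp_force: 59.1
time_s: 12.75
eef_pos: [0.6709, -0.0731, 0.2308]
eef_rot: [0.0, 0.642, 0.767, 0.0]
wrist_force: [-3.7, 0.4, 5.2]
opening: 0.198
grasp_force: 59.9
```

Contact force appears at the expected home height. I'll press a little more, then release and lift off.

```bash
python3 -m jog '[0,0,0.001,0,0,0,1, 0,0,0.001,0,0,0,1]'; python3 -m jog '[0,0,0,0,0,0,0.7, 0,0,0,0,0,0,0.5, 0,0,0,0,0,0,0.4, 0,0,0,0,0,0,0.4]'; python3 -m jog '[0,0,-0.03,0,0,0,0.4, 0,0,-0.06,0,0,0,0.4, 0,0,-0.11,0,0,0,0.4, 0,0,-0.13,0,0,0,0.4, 0,0,-0.13,0,0,0,0.4]'
python3 - <<'E'
from h import *
s=camera("side");w=camera("wrist")
x,y=proj(s,I2W([58,-125,180]))[0].astype(int)
A=cv2.resize(s["frame"][y-60:y+60,x-40:x+40],(400,600),interpolation=cv2.INTER_CUBIC)
B=cv2.resize(w["frame"],(400,300));C=cv2.resize(w["frame"][0:210,100:380],(400,300))
cv2.imwrite("pics/s6.png",np.hstack([A,np.vstack([B,C])])[...,::-1])
h=cv2.cvtColor(w["frame"],cv2.COLOR_RGB2HSV);m=cv2.inRange(h,(105,150,60),(125,255,255))
for q in blobs(w,(105,140,60),(125,255,255),(0,0,560,300),100):
    r=cv2.minAreaRect((unproj(w,q[:,0],.138)[:,:2]*1000).astype(np.float32));print(r,W2I([r[0][0]/1e3,r[0][1]/1e3,.138]))
print(proj(w,I2W([-10,-45,138])),W2I(cur()[0]))
E
```

```text
time_s: 13.0
eef_pos: [0.6711, -0.0732, 0.2307]
eef_rot: [0.001, 0.642, 0.767, 0.0]
wrist_force: [-4.6, 0.1, 9.4]
opening: 0.198
grasp_force: 60.6
time_s: 13.5
eef_pos: [0.6708, -0.073, 0.2285]
eef_rot: [-0.0, 0.642, 0.767, -0.0]
wrist_force: [0.6, 0.4, 0.3]
opening: 0.6
grasp_force: 0.0
time_s: 14.12
eef_pos: [0.6714, -0.0732, 0.3604]
eef_rot: [0.002, 0.642, 0.767, 0.001]
wrist_force: [-0.6, -0.3, 0.1]
opening: 0.602
grasp_force: 0.0
((592.6925048828125, -3.661252975463867), (34.021156311035156, 13.140294075012207), 43.594810485839844) [ -7.09410616 -43.59322752 138.        ]
[[202.23211582  88.71674738]] [  57.02579128 -125.4100598   356.63828381]
```

View pics/s6.png

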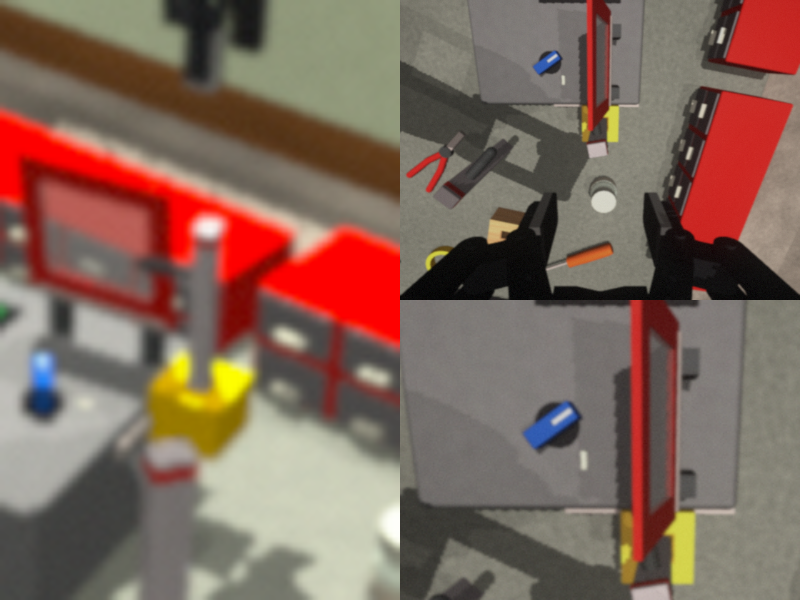

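Side view: the prop stands in the socket and the cover leans on its pin, near vertical. The wrist view shows the blue bar at (550,425) in the lower crop, centred at about (-8,-44.5), at 33° to the instrument's x axis. A grip would swing the gripper's body close to the cover. Instead I'll turn the knob by pushing the bar's front end towards +y with closed fingers, staying well in front of the cover.

```bash
python3 -m jog '[0.02,-0.04,0,0,0,-0.18,0.6, 0.044,-0.08,0,0,0,-0.36,0.8, 0.044,-0.08,0,0,0,-0.54,1, 0.044,-0.08,0,0,0,-0.72,1, 0.044,-0.08,0,0,0,-0.9,1, 0.044,-0.08,0,0,0,-1.08,1, 0.044,-0.08,0,0,0,-1.26,1, 0.044,-0.08,0,0,0,-1.44,1, 0.044,-0.08,0,0,0,-1.571,1, 0.044,-0.08,0,0,0,-1.571,1, 0.044,-0.08,0,0,0,-1.571,1]'
python3 - <<'E'
from h import *
v=[]
for i in range(4):
    c=camera("wrist"); P,r=cur(); v.append(np.r_[W2I(P),np.arctan2(r[1,0],r[0,0])])
print(np.mean(v,0),get_obs()["opening"])
for q in blobs(c,(105,140,60),(125,255,255),(0,0,560,420),100):
    r=cv2.minAreaRect((unproj(c,q[:,0],.138)[:,:2]*1000).astype(np.float32));print(r,W2I([r[0][0]/1e3,r[0][1]/1e3,.138]))
E
```

```text
time_s: 15.6
eef_pos: [0.5839, -0.0437, 0.3574]
eef_rot: [-0.001, -0.087, 0.996, 0.0]
wrist_force: [-1.0, -0.1, 0.3]
opening: 0.005
grasp_force: 0.0
[-22.6287887  -81.57958221 358.18499079  -2.96587554] -0.005477680242632627
((591.2007446289062, -4.826974868774414), (34.31828689575195, 12.841279029846191), 44.363216400146484) [ -8.76781677 -44.47807155 138.        ]
((520.0233764648438, 102.05815887451172), (12.642659187316895, 11.375267028808594), 75.1484603881836) [-60.01309542  73.26984125 138.        ]
```

```bash
python3 -m jog '[0,0,0.06,0,0,0,1, 0,0,0.12,0,0,0,1, 0,0,0.17,0,0,0,1, 0,0,0.2,0,0,0,1, 0,0,0.214,0,0,0,1, 0,0,0.214,0,0,0,1]'; python3 -m jog '[0.001,0.004,0,0,0,0,1, 0.001,0.008,0,0,0,0,1, 0.003,0.012,0,0,0,0,1, 0.004,0.014,0,0,0,0,1, 0.005,0.0165,0,0,0,0,1, 0.005,0.0165,0,0,0,0,1]'
python3 - <<'E'
from h import *
for n in("wrist","top","side"):
  c=camera(n)
  for q in blobs(c,(105,120,50),(125,255,255),np.r_[proj(c,I2W([-9,-45,138]))[0]-45,proj(c,I2W([-9,-45,138]))[0]+45],15):
    r=cv2.minAreaRect((unproj(c,q[:,0],.138)[:,:2]*1000).astype(np.float32));print(n,r,W2I([r[0][0]/1e3,r[0][1]/1e3,.138]))
print(W2I(cur()[0]))
E
```

```text
time_s: 16.55
eef_pos: [0.5841, -0.0438, 0.1445]
eef_rot: [-0.0, -0.088, 0.996, 0.0]
wrist_force: [-0.9, 0.1, 0.7]
opening: -0.004
grasp_force: 0.0
time_s: 17.3
eef_pos: [0.577, -0.0302, 0.1462]
eef_rot: [0.001, -0.089, 0.996, -0.002]
wrist_force: [-1.4, -7.4, 2.6]
opening: -0.001
grasp_force: 3.5
wrist ((578.61962890625, -8.458442687988281), (19.137264251708984, 9.184256553649902), 26.230005264282227) [-21.79178842 -45.83755445 138.        ]
[-27.19047056 -66.95163135 146.19019952]
```

The push is turning the knob at about 7 N. I'll continue to the stop.

```bash
python3 -m jog '[0.001,0.0025,0,0,0,0,1, 0.0015,0.005,0,0,0,0,1, 0.0025,0.0075,0,0,0,0,1, 0.0035,0.009,0,0,0,0,1, 0.004,0.0105,0,0,0,0,1, 0.0045,0.0115,0,0,0,0,1, 0.0045,0.0115,0,0,0,0,1]'
python3 - <<'E'
from h import *
for n in("wrist",):
  c=camera(n);cv2.imwrite("pics/w7.png",c["frame"][...,::-1])
  for q in blobs(c,(105,120,50),(125,255,255),np.r_[proj(c,I2W([-9,-45,138]))[0]-60,proj(c,I2W([-9,-45,138]))[0]+60],15):
    r=cv2.minAreaRect((unproj(c,q[:,0],.138)[:,:2]*1000).astype(np.float32));print(n,r,W2I([r[0][0]/1e3,r[0][1]/1e3,.138]))
print(W2I(cur()[0]))
E
```

```text
time_s: 18.32
eef_pos: [0.5707, -0.0188, 0.1459]
eef_rot: [0.001, -0.088, 0.996, -0.001]
wrist_force: [1.0, -5.0, 1.8]
opening: -0.001
grasp_force: 2.0
wrist ((571.7236938476562, 0.433990478515625), (17.057085037231445, 4.678982734680176), 24.678268432617188) [-27.01422873 -35.8698363  138.        ]
wrist ((603.4067993164062, -12.282608032226562), (5.062858581542969, 8.649515151977539), 77.85813903808594) [  1.93476751 -53.96642897 138.        ]
[-31.43460708 -54.51807712 145.77946094]
```

```bash
python3 -m jog '[0.0005,0.001,0,0,0,0,1, 0.001,0.002,0,0,0,0,1, 0.001,0.003,0,0,0,0,1, 0.001,0.003,0,0,0,0,1]'; python3 -m jog '[0,0.001,0,0,0,0,1, 0,0.002,0,0,0,0,1, 0,0.002,0,0,0,0,1]';
```

```text
time_s: 18.88
eef_pos: [0.5683, -0.0148, 0.1446]
eef_rot: [-0.0, -0.089, 0.996, 0.0]
wrist_force: [-0.8, -1.1, 0.1]
opening: -0.0
grasp_force: 0.0
time_s: 19.25
eef_pos: [0.5682, -0.0136, 0.1448]
eef_rot: [0.0, -0.088, 0.996, -0.0]
wrist_force: [0.9, -2.7, -1.2]
opening: 0.002
grasp_force: 1.3
```

```bash
python3 - <<'E'
from h import *
c=camera("wrist")
p=proj(c,I2W([-9,-45,138]))[0].astype(int);print(p,W2I(cur()[0]))
f=c["frame"];y0=max(0,p[1]-110);x0=max(0,p[0]-130)
cv2.imwrite("pics/w8.png",cv2.resize(f[y0:y0+200,x0:x0+260],(780,600),interpolation=cv2.INTER_CUBIC)[...,::-1]);print(x0,y0)
for q in blobs(c,(105,120,50),(125,255,255),np.r_[p-60,p+60],15):
    r=cv2.minAreaRect((unproj(c,q[:,0],.138)[:,:2]*1000).astype(np.float32));print(r,W2I([r[0][0]/1e3,r[0][1]/1e3,.138]))
E
```

```text
[288 357] [-32.90793979 -49.08507959 144.81039999]
158 247
((605.8624267578125, -4.715299606323242), (3.8071727752685547, 9.161903381347656), 69.11431884765625) [  5.68445989 -46.9497296  138.        ]
((598.4592895507812, -9.538583755493164), (2.355189323425293, 5.873655319213867), 67.04312133789062) [ -2.45228388 -50.39413249 138.        ]
```

View pics/w8.png

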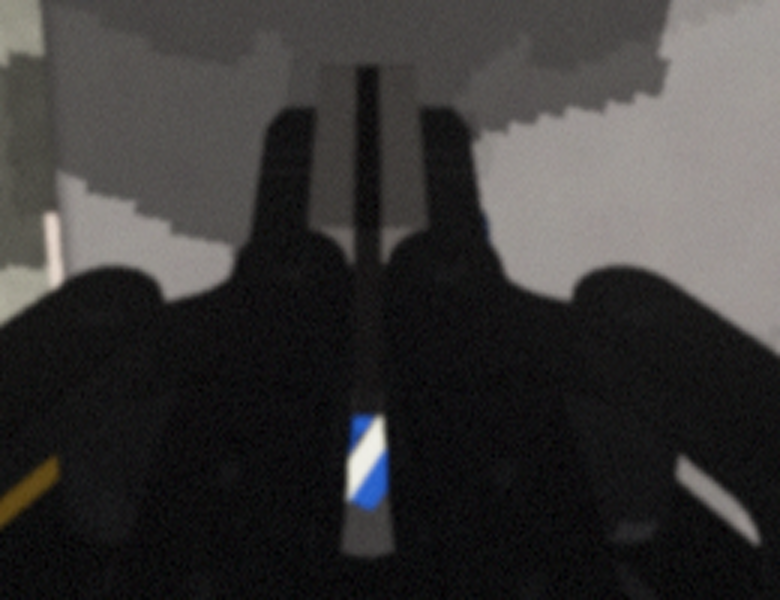

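The picture shows mostly fingers, with the bar peeking through at (365,465), so its angle is unclear. I'll back off, rise and measure the bar properly.

```bash
python3 -m jog '[0.001,-0.01,0,0,0,0,1, 0.001,-0.03,0,0,0,0,1, 0,-0.035,-0.08,0,0,0,1, -0.008,-0.033,-0.14,0,0,0,1, -0.01,-0.033,-0.2,0,0,0,1, -0.01,-0.033,-0.2,0,0,0,1, -0.01,-0.033,-0.2,0,0,0,1]'
python3 - <<'E'
from h import *
c=camera("wrist");cv2.imwrite("pics/w9.png",c["frame"][...,::-1]);v=[W2I(cur()[0])]
for q in blobs(c,(105,130,50),(125,255,255),(0,0,560,420),100):
    r=cv2.minAreaRect((unproj(c,q[:,0],.138)[:,:2]*1000).astype(np.float32));b=cv2.boxPoints(r);print(r,W2I([r[0][0]/1e3,r[0][1]/1e3,.138]))
print(v)
E
```

```text
time_s: 20.18
eef_pos: [0.5841, -0.0449, 0.3455]
eef_rot: [0.001, -0.088, 0.996, -0.0]
wrist_force: [0.1, -0.1, -0.1]
opening: -0.0
grasp_force: 0.0
((590.2451171875, -4.930763244628906), (15.013834953308105, 34.29127502441406), 66.98841857910156) [ -9.7267886  -44.41197413 138.        ]
((519.4761962890625, 101.47666931152344), (13.206478118896484, 11.923514366149902), 59.58647155761719) [-60.65411373  72.79378265 138.        ]
[array([-23.45928629, -82.14976287, 343.49996981])]
```

The bar now stands at about -33°, so the knob is at about 1.28 and roughly 0.12 rad is left. I'll push again with the finger face turned parallel to the bar's end position, so the bar's tip gets a good lever.

```bash
python3 -m jog '[0.02,0.0215,0,0,0,0.18,1, 0.02,0.0215,0.05,0,0,0.36,1, 0.02,0.0215,0.1,0,0,0.54,1, 0.02,0.0215,0.14,0,0,0.75,1, 0.02,0.0215,0.14,0,0,0.75,1, 0.02,0.0215,0.18,0,0,0.75,1, 0.02,0.0215,0.2,0,0,0.75,1, 0.02,0.0215,0.2,0,0,0.75,1]'; python3 -m jog '[0,0.005,0,0,0,0,1, 0,0.009,0,0,0,0,1, 0,0.011,0,0,0,0,1, 0,0.013,0,0,0,0,1, 0,0.014,0,0,0,0,1, 0,0.014,0,0,0,0,1]'
```

```text
time_s: 21.22
eef_pos: [0.5595, -0.0262, 0.144]
eef_rot: [-0.001, 0.281, 0.96, -0.0]
wrist_force: [-0.1, 0.1, 0.3]
opening: 0.001
grasp_force: 0.0
time_s: 21.98
eef_pos: [0.5677, -0.0153, 0.1452]
eef_rot: [-0.0, 0.282, 0.959, -0.001]
wrist_force: [-2.1, -4.2, 3.1]
opening: -0.002
grasp_force: 2.5
```

```bash
python3 -m jog '[0,0.001,0,0,0,0,1, 0,0.002,0,0,0,0,1, 0,0.002,0,0,0,0,1]'; python3 -m jog '[0,0.001,0,0,0,0,1, 0,0.002,0,0,0,0,1, 0,0.002,0,0,0,0,1]'
```

```text
time_s: 22.35
eef_pos: [0.5681, -0.0137, 0.1449]
eef_rot: [-0.001, 0.282, 0.959, -0.001]
wrist_force: [-4.8, -3.4, 3.1]
opening: 0.002
grasp_force: 3.2
time_s: 22.72
eef_pos: [0.5685, -0.0128, 0.1448]
eef_rot: [-0.002, 0.282, 0.959, -0.002]
wrist_force: [-8.3, -9.0, 5.2]
opening: 0.005
grasp_force: 5.8
```

The force is now 12 N, well above the 5 N needed to turn it, so the knob is at its stop. One more nudge, then I'll back off and check.

```bash
python3 -m jog '[0,0.001,0,0,0,0,1, 0,0.0015,0,0,0,0,1, 0,0.0015,0,0,0,0,1]'; python3 -m jog '[0,-0.01,0,0,0,0,1, 0,-0.025,0,0,0,0,1, 0,-0.03,-0.06,0,0,0,1, 0,-0.04,-0.12,0,0,0,1, 0,-0.04,-0.2,0,0,0,1, 0,-0.04,-0.2,0,0,0,1, 0,-0.04,-0.2,0,0,0,1]'
python3 - <<'E'
from h import *
c=camera("wrist");s=camera("side")
for q in blobs(c,(105,130,50),(125,255,255),(0,0,560,420),100):
    r=cv2.minAreaRect((unproj(c,q[:,0],.138)[:,:2]*1000).astype(np.float32));print(r,W2I([r[0][0]/1e3,r[0][1]/1e3,.138]))
x,y=proj(s,I2W([58,-125,180]))[0].astype(int)
A=cv2.resize(s["frame"][y-60:y+60,x-60:x+20],(400,600),interpolation=cv2.INTER_CUBIC)
B=cv2.resize(c["frame"],(400,300));B=np.vstack([B,cv2.resize(camera("top")["frame"][100:220,220:380],(400,300))])
cv2.imwrite("pics/fin.png",np.hstack([A,B])[...,::-1])
E
```

```text
time_s: 23.1
eef_pos: [0.5686, -0.0126, 0.1448]
eef_rot: [-0.002, 0.283, 0.959, -0.003]
wrist_force: [-12.5, -12.5, 8.4]
opening: -0.004
grasp_force: 8.5
time_s: 23.98
eef_pos: [0.5495, -0.0438, 0.3459]
eef_rot: [0.001, 0.283, 0.959, 0.0]
wrist_force: [-0.0, -0.9, -0.9]
opening: -0.003
grasp_force: 0.0
((589.814453125, -3.264455795288086), (13.691991806030273, 36.08706283569336), 59.74210739135742) [ -9.8573253  -42.69587034 138.        ]
((517.8226928710938, 105.44235229492188), (12.129772186279297, 11.563970565795898), 63.256744384765625) [-61.58351687  76.98865153 138.        ]
```

View pics/fin.png

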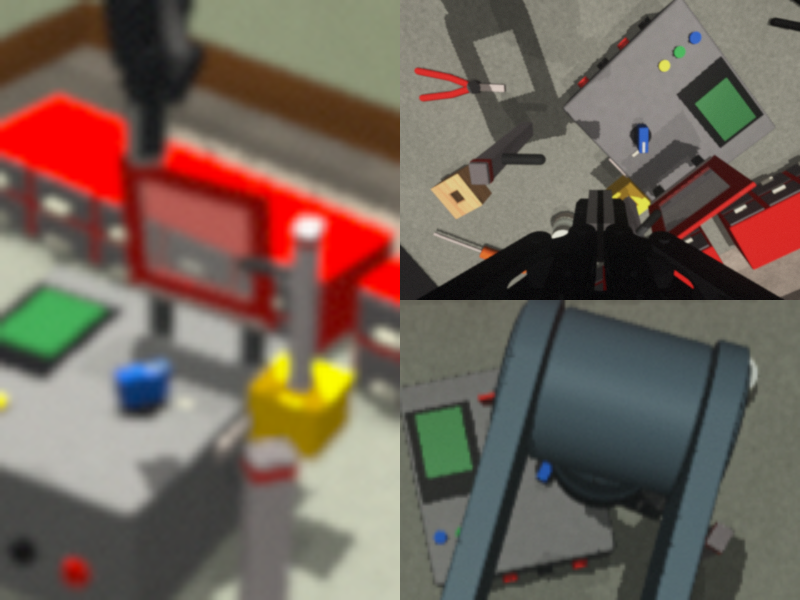

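The bar is at -40.4° (knob at about 1.40, its end stop, held at 18 N). The prop is in its socket, the cover is propped on it, and the robot is clear.

```bash
python3 -c "
from bench import hand_in
print(hand_in())"
```

```text
the job is handed in; nothing more can be done
None
```

I handed the job in at about 24 s: the prop is home in the socket, the cover rests on its pin by itself, and the knob is turned clockwise to its end stop. I turned the knob by pushing its bar with closed fingers, because gripping it would have brought the gripper's body close to the cover.

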